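# Clamp a carving blank with an eccentric-locked sliding jaw

### The job

Clamp the half-fluted pine blank on the clamping board for carving: swing the eccentric lever fully over to its low point so that the slide is free, push the sliding jaw forward until the blank is held squarely and snugly between the jaw and the end stop, then swing the lever all the way back to lock the jaw. Do it all by pushing with the fingertips or the outside of the fingers: take nothing between them and lift nothing, leave the gouges and the other things on the bench where they are, and finish clear of everything.

Things in the scene. Friction and masses are not known exactly. Their poses are not given: they have to be found in the camera images.
- board: plywood clamping board fixed on the bench, 400 x 220 x 20 mm; origin at the centre of its underside; x points forward, from the jaw towards the end stop, y left of that, z up. The jaw slides along y = 0; eccentric and lever are on the -y side. End stop: beech batten 180 mm wide, 32 thick, 40 high above the board, across the far end. ('above the board' = above its top, z = 20 mm)
- stop_face (a point): middle of the lower edge of the end stop's face, on the board's top, at x = 160 mm, y = 0, z = 20 mm of the board; axes as the board's
- strap (a point): top of the steel strap over the slide bar, 24 mm above the board, 20 mm along x, 66 mm along y, at x = -118, y = 5 mm of the board. It joins a beech guide rail 18 mm high on the bar's +y side (board x -195 to -15, y 16 to 38 mm)
- jaw (a joint): sliding jaw, m: grows as it goes forward (board +x). Beech block 30 mm along x, 76 wide, 50 high above the board, cork face in front, steel bar behind (30 wide, 18 high). At 0 its front face is at board x = 0. Range -0.012 to 0.085; starts at 0 to 0.012; reads 0.050 when snug on a blank that is home. Free, it slides with 3 N and stays where left; locked, it holds against about 25 N
- jaw_face (a point): middle of the lower edge of the jaw's front face, on the board's top; axes as the board's
- jaw_back (a point): middle of the jaw's rear face, 36 mm above the board (30 mm behind jaw_face): the place to push it forward, above the bar, whose top is 18 mm above the board; the jaw's top is 50 mm above it
- cam (a joint): eccentric with lever, rad: 0 = fully locked (lever points back and outward, 210 degrees anticlockwise from board x, seen from above), grows anticlockwise to 2.0 = low point, at a stop pin (325 degrees). Bites on the bar below 0.25 and there drags the slide a few mm (back unlocking, forward locking). Starts at 0 to 0.04, stays where left. Needs 0.4 N m, up to 1.4 N m at locked (14 N at the handle)
- cam_pivot (a point): point on the lever's vertical axis, 25 mm above the board, at x = -70 mm, y = -38 mm of the board; its x points along the lever to the handle. Steel eccentric disc under the lever 44 mm across; two steel stop pins 34 mm from the axis, 34 mm high
- cam_handle (a point): point on the centre line of the lever's turned wooden handle, 105 mm from the pivot axis, 25 mm above the board: the place to push it sideways; x along the lever, outward, z up. The handle is 19 mm thick and reaches from 56 to 131 mm from the axis; free space below it down to the board
- blank: loose pine blank, 110 mm along its x, 76 wide, 30 high, upper side cut with cross flutes on its +x half, on the board between jaw and end stop; origin at the centre of its underside (20 mm above the bench), x along the board's x within a few degrees. Home = far end against the end stop; it starts 4 to 18 mm short of that. 0.08 to 0.17 kg
- gouge_wide: carving gouge lying on the clamping board, on the side away from the lever, roughly along the board; 230 mm long, handle 28 mm thick
- gouge_long: carving gouge on the bench, 250 mm long, handle 28 mm thick
- gouge_short: carving gouge on the bench, 210 mm long, handle 28 mm thick
- rosette: small carved wooden rosette, 48 mm across, 15 mm high, lying on the clamping board near the end stop, on the lever's side
- mallet: round dark carver's mallet standing on its head on the bench, 84 mm across, 234 mm high
- oilstone: oilstone in its wooden tray on the bench, 210 x 62 x 34 mm
- offcut: stepped pine offcut on the bench, 70 x 50 x 55 mm
Not all that is in view belongs to the job. Leave any blue or green look-alike of the blank alone.

How it is judged:
By the outcome, as a careful person would: the job done as asked, in the order asked, and still so for the second after the job is handed in, with the robot touching nothing.
It also fails if it takes over 59 s, if anything falls off the work surface, if the arm or the gripper's body presses on something with over 40 N, if the wrist force passes 120 N, or if a joint passes its speed limit or range.

### The arm

A 7-joint arm with a two-finger parallel gripper is mounted at the origin on the work surface. World frame = base frame: x ahead of the robot, y to its left, z up, the work surface at z = 0. Lengths are in mm, angles in rad, forces in N, time in s.
With the tool pointing down it reaches from about 400 to 875 mm from the base axis. Payload 4.4 kg.
Tool frame: the origin (TCP) lies at the very end of the fingers, on their centre line; the grasp point (between the pads) lies 19 mm behind it; z points along the fingers, y is the line along which they close (so a half turn about z gives the same grasp; the last joint's range is limited). The gripper opens to 85 mm and grips with 20 to 120 N. Pads are 22 mm wide; open, the fingers measure 114 mm over their backs; the gripper's body (76 mm by 85 mm) begins 54 mm behind the grasp point. The pads swing forward as they close: fully open they stand 13 mm farther back than shut.
Start: joints at [-1.278, 0.628, 0.038, 1.517, -0.027, 0.996, -0.02], TCP at [228.225, 608.63, 231.313] pointing down, gripper open.
Joint ranges: [-3.06, 3.06], [-0.37, 2.12], [-1.25, 1.32], [0.18, 2.47], [-1.1, 4.24], [0.23, 1.98], [-2.94, 2.94]. Speed limits (rad/s): [2.57, 2.57, 3.14, 3.14, 3.14, 3.14, 3.14].

### API

Orientations are given as [roll, pitch, yaw] about the fixed x, y, z axes, in that order (R = Rz(yaw) Ry(pitch) Rx(roll)).
In Python, from cell import ctrl gives the robot as it stands.
- The arm moves only by the tool jog_arm, never from a script. Its argument "plan" is a list of rows, each an object of numbers: "tx", "ty", "tz": the shift along the tool's x, y, z as a fraction of full scale; "wx", "wy", "wz": the turn, a rotation vector about the tool's x, y, z as a fraction of full scale; "claw": the closure, from 0 (fully open) to 1 (shut). In form: [{"tx": .., "ty": .., "tz": .., "wx": .., "wy": .., "wz": .., "claw": ..}, ...]. A call has 1 to 12 rows; each row is the pose to reach, as a shift and turn from the pose commanded when the call began, along the tool's axes at that moment; what a row does not reach only later rows make up. Full scale, the value 1, is 300 mm for a shift and 90 degrees for a turn. A row lasts 1/10 s, in which the tool goes at most 50 mm and 8.59 degrees, less where a joint would pass 70% of its speed; a pose out of reach is approached as far as the arm can. A call with a number of a shift or a turn outside -1 to 1 is refused whole. A call with a gripper value outside its range is refused whole. The fingers move at their own pace and stop on an object; the grip force is fixed at half the most. Time passes only in rows, so rows that repeat a pose let the fingers close. It gives the time, the measured TCP pose, the force, the opening and the grip force at its end, in the units of the state.
- ctrl.read_state(): the state, without advancing time (a new reading comes with each control period).
- ctrl.get_image(name): name is "scene" or "top"; returns a dict with "img" (400x640x3 uint8, red, green, blue), "depth" (400x640 float32, mm along the optical axis (not along the pixel's ray), 0 where there is no reading), "fx", "fy", "cx", "cy" (pixels), "distortion" ([k1, k2, p1, p2, k3] as OpenCV has them; the pictures are not rectified), "position" and "orientation" of the camera in the world. Camera axes: x right, y down, z forward; pixel columns grow to the right and rows downward; lengths in mm; the calibration is good to about 2 mm. A picture is of the moment at which its call begins.
- ctrl.finish_job(): hands the job in; it is judged then, once.
Trained networks look in a picture, given as the dict that the camera call returned (one of the last four; its "shot" number tells which), for a name from the list of things; names that differ only in an ending like _2 or _b are one class to them, and where a whole thing is asked for, a point or a joint stands for the part that bears it (a point fixed in the world has none). Each returns a list of dicts, best first, with "score" (0 to 1); they miss things now and then, are a little off and sometimes report something else, mostly with a low value. They report only what shows in the picture. A call takes as long as a camera call. They do not tell look-alikes from the thing itself.
- ctrl.trace(picture, thing): "pixels" (400x640 bool, what is visible of it) and "extent" ([centre column, centre row, width, height] in pixels, round what is visible of it).
The state is a dict: "clock": time; "qpos": joint angles; "qd": joint speeds; "tau": joint torques, N m; "eef_pos": TCP position; "tool_rot": TCP orientation; "force": force on the tool from outside, world axes, zero at the start; "torque": the same for the moment, N m; "width": finger opening in mm; "gripper_force": force on a finger pad.
Only numpy, scipy, OpenCV 4.12 (cv2) and the standard library are available. Lean on these libraries where they do the work, as an engineer would, in place of code of your own. Each camera call takes 0.05 s, during which the arm holds its last target. There are 200 camera calls.

## Working session

There is one attempt and no reset: what is moved stays moved. The work goes in short steps, Python scripts to look and compute and a tool call to move; the robot and the scene stay as the last step left them, time stands still between calls to the robot, and variables do not carry over. Pictures are saved under pics/ and viewed, at most 10 in all, crops included, and the job is handed in when it is done.

Besides the shell and the picture viewer there is one more tool, called as name(argument=value, ...) on one line, values as JSON. jog_arm: Moves the arm, as the interface text tells. Shift numbers are shares of 300 mm and turn numbers shares of 90 degrees, none past 1 either way. Its arguments: {"type":"object","properties":{"plan":{"type":"array"}},"required":["plan"]}

```bash
ls; mkdir -p pics
cat > h.py <<'E'
import numpy as np, cv2
from cell import ctrl
from scipy.spatial.transform import Rotation as R
def cam(d):
    o=np.array(d["orientation"],float)
    M=o if o.shape==(3,3) else (R.from_euler('xyz',o).as_matrix() if o.size==3 else R.from_quat(o).as_matrix())
    K=np.array([[d["fx"],0,d["cx"]],[0,d["fy"],d["cy"]],[0,0,1.]])
    return K,np.array(d["distortion"],float),M,np.array(d["position"],float)
def to_world(d,uv,depth):
    K,D,M,p=cam(d)
    n=cv2.undistortPoints(np.array(uv,float).reshape(-1,1,2),K,D).reshape(-1,2)
    return (np.c_[n,np.ones(len(n))]*np.array(depth).reshape(-1,1))@M.T+p
def at_z(d,uv,z):
    K,D,M,p=cam(d)
    n=cv2.undistortPoints(np.array(uv,float).reshape(-1,1,2),K,D).reshape(-1,2)
    r=np.c_[n,np.ones(len(n))]@M.T
    return p+r*((z-p[2])/r[:,2])[:,None]
def proj(d,P):
    K,D,M,p=cam(d)
    return cv2.projectPoints((np.array(P,float).reshape(-1,3)-p)@M,np.zeros(3),np.zeros(3),K,D)[0].reshape(-1,2)
def save(d,n): cv2.imwrite(f"pics/{n}.png",d["img"][:,:,::-1])
E
python3 - <<'E'
from h import *
for n in("top","scene"):
    d=ctrl.get_image(n);save(d,n+"0")
    print(n,d["position"],d["orientation"])
    for t in("board","blank","jaw","cam","gouge_wide","rosette","mallet","offcut"):
        for r in ctrl.trace(d,t)[:3]:
            m=r["pixels"]&(d["depth"]>0);v,u=np.nonzero(m)
            if len(u)==0: continue
            P=to_world(d,np.c_[u,v],d["depth"][m])
            print(t,round(r["score"],2),np.round(r["extent"]),m.sum(),np.median(P,0).round(),np.percentile(P,5,axis=0).round(),np.percentile(P,95,axis=0).round())
s=ctrl.read_state();print(s)
E
```

```text
pics
top [ 212.90980177   27.23437496 1581.49160489] [-2.94629703 -0.01786139 -1.54966943]
board 0.89 [307. 196. 119.  68.] 6382 [534.  35.  23.] [ 432. -126.   16.] [632. 233.  64.]
board 0.38 [338. 194.  60.  20.] 605 [537.   0.  42.] [ 501. -127.   34.] [558.  52.  75.]
blank 0.97 [398. 250.  31.  41.] 818 [ 361. -240.   29.] [ 313. -283.   18.] [ 408. -198.   36.]
blank 0.86 [218. 271.  31.  38.] 831 [279. 332.  29.] [232. 297.  20.] [326. 368.  36.]
blank 0.83 [402. 189.  35.  40.] 783 [ 567. -250.   29.] [ 519. -291.   14.] [ 616. -210.   37.]
jaw 0.78 [336. 197.  58.  27.] 623 [537.  -3.  42.] [ 501. -124.   34.] [556.  52.  75.]
cam 0.79 [343. 177.  39.  29.] 244 [596. -46.  49.] [ 562. -111.   36.] [638.  -2.  57.]
gouge_wide 0.9 [317. 220.  74.  14.] 417 [451.  -8.  42.] [439. -79.  23.] [466. 125.  51.]
gouge_wide 0.38 [328. 136.  74.   8.] 267 [746. -64.  25.] [ 736. -115.   12.] [757.  -0.  32.]
rosette 0.63 [454. 174.  38.  34.] 776 [ 594. -402.  117.] [ 568. -438.   27.] [ 628. -376.  230.]
rosette 0.5 [269. 173.  15.  12.] 124 [610. 176.  34.] [595. 160.  28.] [628. 1
[... 1503 characters left out ...]
: 0.9, 'qpos': array([-1.27781666,  0.62835741,  0.03850481,  1.51738078, -0.02704585,
        0.99628503, -0.01995789]), 'qd': array([-2.21127347e-03,  7.73576745e-06, -1.24997838e-04,  7.44658047e-04,
        5.79658081e-04, -2.45218987e-03, -1.16686059e-03]), 'tau': array([ 1.28251863e-04, -5.63256133e+01,  1.22581232e+00, -1.93783540e+01,
        1.08793803e-02,  1.47016814e-03,  2.67168367e-06]), 'eef_pos': array([228.21137697, 608.65720147, 231.3472863 ]), 'tool_rot': array([ 3.14150638e+00, -7.59577988e-05,  2.78280172e+00]), 'force': array([-0.72364464, -0.7009346 , -0.08223935]), 'torque': array([0.01945223, 0.00120062, 0.02476504]), 'gripper_force': 0.0, 'width': 85.22561724142066}
```

Run:
```python
import cv2,numpy as np
a=cv2.imread('pics/top0.png')[110:290,190:480];b=cv2.imread('pics/scene0.png')[110:310,220:460]
cv2.imwrite('pics/a.png',cv2.resize(a,None,fx=2.75,fy=2.75,interpolation=cv2.INTER_CUBIC))
cv2.imwrite('pics/b.png',cv2.resize(b,None,fx=3,fy=3,interpolation=cv2.INTER_CUBIC))
```

```text
(no output)
```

View pics/a.png

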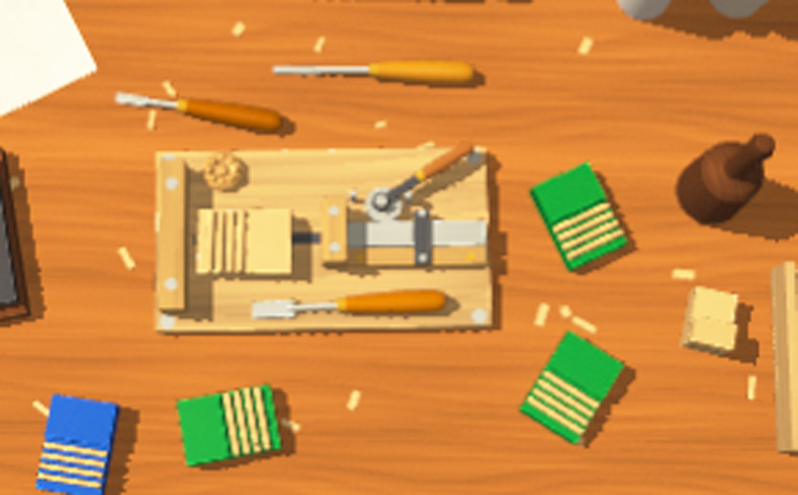

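View pics/b.png

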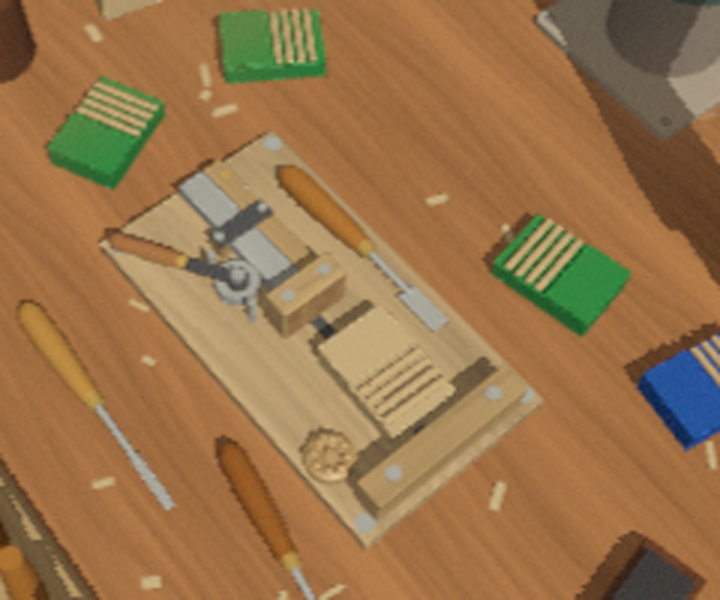

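The top crop shows the board with the plain pine blank at crop (245,240), i.e. full pixel (279,197). It is uncoloured and lies between jaw and stop. The look-alikes at crop (580,215), (575,385) and (230,425) are green and the one at (75,445) is blue, so I leave those alone. The lever is at crop (430,170), the jaw at (335,230), the strap at (422,235), gouge_wide at (390,300) and the rosette at (222,170).

```bash
cat > fit.py <<'E'
from h import *
from scipy.optimize import minimize
def cloud(names=("top","scene")):
    P=[];C=[]
    for n in names:
        d=ctrl.get_image(n);m=d["depth"]>0;v,u=np.nonzero(m)
        p=to_world(d,np.c_[u,v],d["depth"][m]);k=(p[:,0]>380)&(p[:,0]<690)&(p[:,1]>-200)&(p[:,1]<310)
        P.append(p[k]);C.append(d["img"][m][k])
    return P,C
E
python3 - <<'E'
from fit import *
P,C=cloud()
np.savez('c0.npz',a=P[0],b=P[1],ca=C[0],cb=C[1])
for p in P:
    def band(z0,z1,box=None):
        k=(p[:,2]>z0)&(p[:,2]<z1)
        if box is not None:
            k&=(p[:,0]>box[0])&(p[:,0]<box[1])&(p[:,1]>box[2])&(p[:,1]<box[3])
        return p[k]
    print("bench z",np.median(p[(p[:,0]<410),2]), "board z",np.median(band(14,27)[:,2]))
    q=band(14,200); 
    # largest component
    def rect(q,s=1):
        g=np.zeros((320,520),np.uint8);g[(q[:,0]-380).astype(int),(q[:,1]+200).astype(int)]=255
        g=cv2.morphologyEx(g,cv2.MORPH_CLOSE,np.ones((9,9)))
        n,l,st,_=cv2.connectedComponentsWithStats(g);i=1+st[1:,4].argmax()
        x,y=np.nonzero(l==i)
        r=cv2.minAreaRect(np.c_[x+380.,y-200.].astype(np.float32));return [np.round(v,2) for v in r]
    print("board",rect(q))
    print("stop",rect(band(52,68,(400,660,190,270))))
    print("jaw",rect(band(62,78,(450,590,0,70))))
    print("blank",rect(band(44,58,(450,600,70,215))))
E
```

```text
bench z 1.0667134868130006 board z 21.025961621995407
board [array([533.75,  54.58]), array([222.77, 400.95]), np.float64(2.21)]
stop [array([525.4 , 229.28]), array([178.55,  32.01]), np.float64(2.56)]
jaw [array([532.78,  40.36]), array([76.18, 29.73]), np.float64(1.51)]
blank [array([522. , 146.5]), array([109.,  76.]), np.float64(90.0)]
bench z 0.9212934308357035 board z 20.990788532612896
board [array([529.51,  54.93]), array([223.1 , 402.16]), np.float64(2.19)]
stop [array([523.75, 231.43]), array([179.7 ,  33.69]), np.float64(2.08)]
jaw [array([531.47,  42.21]), array([75.78, 31.79]), np.float64(3.09)]
blank [array([519., 147.]), array([110.,  78.]), np.float64(90.0)]
```

```bash
cat > g.py <<'E'
from h import *
O=np.array([531.7,54.8]);B=92.2
def rot(a): a=np.radians(a);return np.array([[np.cos(a),-np.sin(a)],[np.sin(a),np.cos(a)]])
def bw(p): return O+rot(B)@np.array(p,float)
def wb(p): return rot(B).T@(np.array(p[:2])-O)
PIV=np.array([-70,-38.])
def arc(th,s,r=103,z=29):   # th board deg of lever, s tangential offset of TCP (+ = anticlockwise side)
    p=PIV+rot(th)@np.array([r,s]);return np.r_[bw(p),z],B+th-270
def plan(targets):
    st=ctrl.read_state();p0=np.array(st["eef_pos"]);R0=R.from_euler('xyz',st["tool_rot"])
    print("tcp",p0.round(1),np.degrees(st["tool_rot"]).round(1),"t",st["clock"],"F",np.round(st["force"],1))
    for p,y in targets:
        t=R0.inv().apply(np.array(p)-p0)/300
        w=(R0.inv()*R.from_euler('xyz',[np.pi,0,np.radians(y)])).as_rotvec()/(np.pi/2)
        print(np.r_[t,w].round(3).tolist())
E
python3 - <<'E'
from g import *
c=np.load('c0.npz')
for k in('a','b'):
    p=c[k];q=(p[:,:2]-bw(PIV))@rot(B);r=np.hypot(*q.T);m=(p[:,2]>44)&(p[:,2]<60)&(r>60)&(r<130)&(q[:,1]<-15)
    print(k,m.sum(),np.degrees(np.arctan2(*np.median(q[m],0)[::-1]))%360, r[m].max())
print(arc(210,-36))
p,y=arc(210,-36,z=160); s=ctrl.read_state()["eef_pos"]
plan([(s+(np.array(p)-s)*f,159.4+(y-159.4)*f) for f in(1/3,2/3,1)])
E
```

```text
a 103 212.31198193040854 128.67949123180475
b 135 212.73246022264925 127.83656211180968
(array([ 596.78243991, -120.03110945,   29.        ]), 32.19999999999999)
tcp [228.2 608.6 231.4] [180.   -0.  159.4] t 1.0 F [0.3 0.1 0.6]
[-0.668, -0.614, 0.079, 0.0, -0.0, 0.472]
[-1.335, -1.229, 0.158, 0.0, -0.0, 0.943]
[-2.003, -1.843, 0.238, 0.0, -0.0, 1.414]
```

jog_arm(plan=[{"tx": -0.2, "ty": -0.18, "tz": 0, "claw": 1}, {"tx": -0.3, "ty": -0.27, "claw": 1}, {"tx": -0.4, "ty": -0.37, "claw": 1}, {"tx": -0.5, "ty": -0.46, "claw": 1}, {"tx": -0.6, "ty": -0.55, "claw": 1}, {"tx": -0.7, "ty": -0.64, "claw": 1}, {"tx": -0.8, "ty": -0.74, "claw": 1}, {"tx": -0.9, "ty": -0.83, "claw": 1}, {"tx": -1, "ty": -0.92, "claw": 1}, {"tx": -1, "ty": -0.92, "claw": 1}, {"tx": -1, "ty": -0.92, "claw": 1}])

```text
invalid input at $.plan[0]: expected keys tx, ty, tz, wx, wy, wz, claw
```

jog_arm(plan=[{"tx": -0.1, "ty": -0.09, "wz": 0.09, "claw": 1}, {"tx": -0.2, "ty": -0.18, "wz": 0.17, "claw": 1}, {"tx": -0.3, "ty": -0.27, "wz": 0.26, "claw": 1}, {"tx": -0.4, "ty": -0.37, "wz": 0.34, "claw": 1}, {"tx": -0.5, "ty": -0.46, "wz": 0.43, "claw": 1}, {"tx": -0.6, "ty": -0.55, "wz": 0.51, "claw": 1}, {"tx": -0.7, "ty": -0.64, "wz": 0.6, "claw": 1}, {"tx": -0.8, "ty": -0.74, "wz": 0.68, "claw": 1}, {"tx": -0.9, "ty": -0.83, "wz": 0.77, "claw": 1}, {"tx": -1, "ty": -0.92, "wz": 0.85, "claw": 1}, {"tx": -1, "ty": -0.92, "wz": 0.94, "claw": 1}, {"tx": -1, "ty": -0.92, "wz": 1, "claw": 1}])

```text
invalid input at $.plan[0]: expected keys tx, ty, tz, wx, wy, wz, claw
```

Run:
```python
from g import *
plan([arc(212,-36,z=110),arc(212,-36,z=29)])
```

```text
tcp [228.2 608.6 231.4] [180.   -0.  159.4] t 1.0 F [0.3 0.1 0.6]
[-2.014, -1.836, 0.404, 0.0, -0.0, 1.392]
[-2.014, -1.836, 0.674, 0.0, -0.0, 1.392]
```

jog_arm(plan=[{"tx": -0.3, "ty": -0.27, "tz": 0, "wx": 0, "wy": 0, "wz": 0, "claw": 1}, {"tx": -0.4, "ty": -0.37, "tz": 0, "wx": 0, "wy": 0, "wz": 0, "claw": 1}, {"tx": -0.5, "ty": -0.46, "tz": 0, "wx": 0, "wy": 0, "wz": 0, "claw": 1}, {"tx": -0.6, "ty": -0.55, "tz": 0, "wx": 0, "wy": 0, "wz": 0, "claw": 1}, {"tx": -0.7, "ty": -0.64, "tz": 0, "wx": 0, "wy": 0, "wz": 0, "claw": 1}, {"tx": -0.8, "ty": -0.74, "tz": 0, "wx": 0, "wy": 0, "wz": 0, "claw": 1}, {"tx": -0.9, "ty": -0.83, "tz": 0, "wx": 0, "wy": 0, "wz": 0, "claw": 1}, {"tx": -1, "ty": -0.92, "tz": 0, "wx": 0, "wy": 0, "wz": 0, "claw": 1}, {"tx": -1, "ty": -0.92, "tz": 0, "wx": 0, "wy": 0, "wz": 0, "claw": 1}, {"tx": -1, "ty": -0.92, "tz": 0, "wx": 0, "wy": 0, "wz": 0, "claw": 1}])

```text
clock: 2.0
eef_pos: [413.2, 243.2, 231.6]
tool_rot: [3.141, 0.001, 2.778]
force: [-0.8, 0.1, 1.2]
width: -0.1
gripper_force: 0.0
```

jog_arm(plan=[{"tx": -0.1, "ty": -0.09, "tz": 0, "wx": 0, "wy": 0, "wz": 0.09, "claw": 1}, {"tx": -0.2, "ty": -0.18, "tz": 0, "wx": 0, "wy": 0, "wz": 0.18, "claw": 1}, {"tx": -0.3, "ty": -0.27, "tz": 0, "wx": 0, "wy": 0, "wz": 0.27, "claw": 1}, {"tx": -0.4, "ty": -0.37, "tz": 0, "wx": 0, "wy": 0, "wz": 0.36, "claw": 1}, {"tx": -0.5, "ty": -0.46, "tz": 0, "wx": 0, "wy": 0, "wz": 0.45, "claw": 1}, {"tx": -0.6, "ty": -0.55, "tz": 0, "wx": 0, "wy": 0, "wz": 0.54, "claw": 1}, {"tx": -0.7, "ty": -0.64, "tz": 0, "wx": 0, "wy": 0, "wz": 0.63, "claw": 1}, {"tx": -0.8, "ty": -0.74, "tz": 0, "wx": 0, "wy": 0, "wz": 0.72, "claw": 1}, {"tx": -0.9, "ty": -0.83, "tz": 0, "wx": 0, "wy": 0, "wz": 0.81, "claw": 1}, {"tx": -1, "ty": -0.92, "tz": 0, "wx": 0, "wy": 0, "wz": 0.9, "claw": 1}, {"tx": -1, "ty": -0.92, "tz": 0, "wx": 0, "wy": 0, "wz": 1, "claw": 1}, {"tx": -1, "ty": -0.92, "tz": 0, "wx": 0, "wy": 0, "wz": 1, "claw": 1}])

```text
clock: 3.2
eef_pos: [597.0, -117.2, 230.5]
tool_rot: [-3.141, -0.0, 1.213]
force: [-0.2, 1.0, -0.1]
width: -0.2
gripper_force: 0.0
```

Run:
```python
from g import *
plan([arc(212,-36,z=110),arc(212,-36,z=29)])
```

```text
tcp [ 597.  -117.2  230.5] [-180.    -0.    69.5] t 3.2 F [-0.2  1.  -0.1]
[-0.002, 0.013, 0.402, -0.001, 0.0, 0.392]
[-0.002, 0.014, 0.672, -0.001, 0.0, 0.392]
```

jog_arm(plan=[{"tx": 0, "ty": 0.01, "tz": 0.1, "wx": 0, "wy": 0, "wz": 0.09, "claw": 1}, {"tx": 0, "ty": 0.01, "tz": 0.2, "wx": 0, "wy": 0, "wz": 0.18, "claw": 1}, {"tx": 0, "ty": 0.01, "tz": 0.3, "wx": 0, "wy": 0, "wz": 0.27, "claw": 1}, {"tx": 0, "ty": 0.01, "tz": 0.4, "wx": 0, "wy": 0, "wz": 0.36, "claw": 1}, {"tx": 0, "ty": 0.01, "tz": 0.5, "wx": 0, "wy": 0, "wz": 0.39, "claw": 1}, {"tx": 0, "ty": 0.01, "tz": 0.6, "wx": 0, "wy": 0, "wz": 0.39, "claw": 1}, {"tx": 0, "ty": 0.01, "tz": 0.67, "wx": 0, "wy": 0, "wz": 0.39, "claw": 1}, {"tx": 0, "ty": 0.01, "tz": 0.67, "wx": 0, "wy": 0, "wz": 0.39, "claw": 1}, {"tx": 0, "ty": 0.01, "tz": 0.67, "wx": 0, "wy": 0, "wz": 0.39, "claw": 1}])

```text
clock: 4.1
eef_pos: [599.3, -117.8, 30.4]
tool_rot: [-3.14, -0.001, 0.604]
force: [0.9, -0.4, 0.7]
width: -0.2
gripper_force: 0.0
```

Run:
```python
from g import *
plan([arc(212,-24)]+[arc(t,-20) for t in (212,214,216,219,222,226,230,235,240,245,250)])
d=ctrl.get_image("scene");cv2.imwrite("pics/s1.png",cv2.resize(d["img"][110:290,230:430,::-1],None,fx=3,fy=3))
```

```text
tcp [ 599.3 -117.8   30.4] [-179.9   -0.    34.6] t 4.1 F [ 0.9 -0.4  0.7]
[0.041, 0.006, 0.005, -0.001, -0.0, 0.004]
[0.054, 0.006, 0.005, -0.001, -0.0, 0.004]
[0.066, 0.008, 0.005, -0.001, -0.0, -0.018]
[0.078, 0.01, 0.005, -0.001, -0.0, -0.04]
[0.096, 0.012, 0.005, -0.001, -0.0, -0.073]
[0.115, 0.013, 0.005, -0.001, -0.0, -0.107]
[0.139, 0.013, 0.005, -0.001, -0.0, -0.151]
[0.163, 0.011, 0.005, -0.001, -0.001, -0.196]
[0.193, 0.006, 0.005, -0.001, -0.001, -0.251]
[0.223, -0.002, 0.005, -0.001, -0.001, -0.307]
[0.252, -0.012, 0.005, -0.001, -0.001, -0.362]
[0.28, -0.024, 0.005, -0.001, -0.001, -0.418]
```

View pics/s1.png

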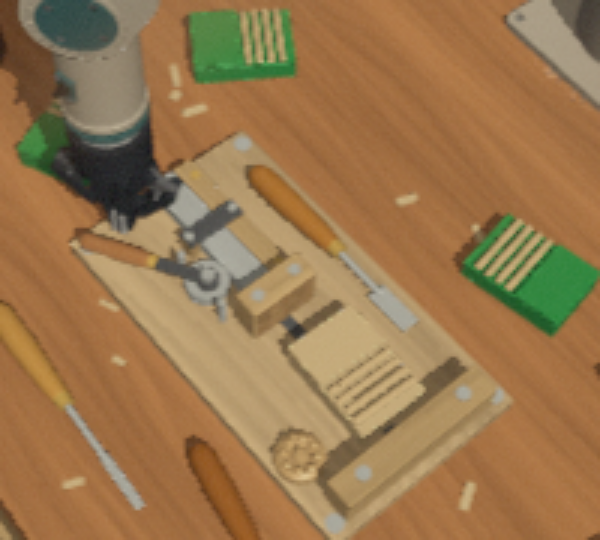

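The fingers stand at crop (120,215), on the bar side of the lever handle at (110,243), and are clear of it. Next I push.

jog_arm(plan=[{"tx": 0.04, "ty": 0.006, "tz": 0, "wx": 0, "wy": 0, "wz": 0, "claw": 1}, {"tx": 0.055, "ty": 0.006, "tz": 0, "wx": 0, "wy": 0, "wz": 0, "claw": 1}, {"tx": 0.066, "ty": 0.008, "tz": 0, "wx": 0, "wy": 0, "wz": -0.02, "claw": 1}, {"tx": 0.078, "ty": 0.01, "tz": 0, "wx": 0, "wy": 0, "wz": -0.04, "claw": 1}, {"tx": 0.096, "ty": 0.012, "tz": 0, "wx": 0, "wy": 0, "wz": -0.073, "claw": 1}, {"tx": 0.115, "ty": 0.013, "tz": 0, "wx": 0, "wy": 0, "wz": -0.107, "claw": 1}, {"tx": 0.139, "ty": 0.013, "tz": 0, "wx": 0, "wy": 0, "wz": -0.151, "claw": 1}, {"tx": 0.163, "ty": 0.011, "tz": 0, "wx": 0, "wy": 0, "wz": -0.196, "claw": 1}, {"tx": 0.193, "ty": 0.006, "tz": 0, "wx": 0, "wy": 0, "wz": -0.251, "claw": 1}, {"tx": 0.223, "ty": -0.002, "tz": 0, "wx": 0, "wy": 0, "wz": -0.307, "claw": 1}, {"tx": 0.252, "ty": -0.012, "tz": 0, "wx": 0, "wy": 0, "wz": -0.362, "claw": 1}, {"tx": 0.28, "ty": -0.024, "tz": 0, "wx": 0, "wy": 0, "wz": -0.418, "claw": 1}])

```text
clock: 5.35
eef_pos: [665.8, -68.3, 31.0]
tool_rot: [3.138, 0.001, 1.26]
force: [0.5, -4.5, 3.6]
width: 0.1
gripper_force: 2.0
```

Run:
```python
from g import *
plan([arc(t,-20) for t in (254,258,262,266,270,274,278,282,286,290,294,298)])
```

```text
tcp [665.8 -68.3  31. ] [1.798e+02 1.000e-01 7.220e+01] t 5.35 F [ 0.5 -4.5  3.6]
[0.036, -0.005, 0.007, 0.002, 0.001, -0.044]
[0.06, -0.003, 0.007, 0.002, 0.001, -0.089]
[0.084, -0.003, 0.007, 0.002, 0.001, -0.133]
[0.109, -0.004, 0.007, 0.002, 0.001, -0.178]
[0.133, -0.007, 0.007, 0.002, 0.001, -0.222]
[0.157, -0.011, 0.006, 0.002, 0.001, -0.266]
[0.181, -0.018, 0.006, 0.002, 0.001, -0.311]
[0.204, -0.026, 0.006, 0.002, 0.001, -0.355]
[0.226, -0.035, 0.006, 0.002, 0.002, -0.4]
[0.248, -0.046, 0.006, 0.002, 0.002, -0.444]
[0.269, -0.059, 0.006, 0.002, 0.002, -0.489]
[0.289, -0.073, 0.006, 0.002, 0.002, -0.533]
```

jog_arm(plan=[{"tx": 0.036, "ty": -0.005, "tz": 0, "wx": 0, "wy": 0, "wz": -0.044, "claw": 1}, {"tx": 0.06, "ty": -0.003, "tz": 0, "wx": 0, "wy": 0, "wz": -0.089, "claw": 1}, {"tx": 0.084, "ty": -0.003, "tz": 0, "wx": 0, "wy": 0, "wz": -0.133, "claw": 1}, {"tx": 0.109, "ty": -0.004, "tz": 0, "wx": 0, "wy": 0, "wz": -0.178, "claw": 1}, {"tx": 0.133, "ty": -0.007, "tz": 0, "wx": 0, "wy": 0, "wz": -0.222, "claw": 1}, {"tx": 0.157, "ty": -0.011, "tz": 0, "wx": 0, "wy": 0, "wz": -0.266, "claw": 1}, {"tx": 0.181, "ty": -0.018, "tz": 0, "wx": 0, "wy": 0, "wz": -0.311, "claw": 1}, {"tx": 0.204, "ty": -0.026, "tz": 0, "wx": 0, "wy": 0, "wz": -0.355, "claw": 1}, {"tx": 0.226, "ty": -0.035, "tz": 0, "wx": 0, "wy": 0, "wz": -0.4, "claw": 1}, {"tx": 0.248, "ty": -0.046, "tz": 0, "wx": 0, "wy": 0, "wz": -0.444, "claw": 1}, {"tx": 0.269, "ty": -0.059, "tz": 0, "wx": 0, "wy": 0, "wz": -0.489, "claw": 1}, {"tx": 0.289, "ty": -0.073, "tz": 0, "wx": 0, "wy": 0, "wz": -0.533, "claw": 1}])

```text
clock: 6.55
eef_pos: [672.9, 21.7, 31.2]
tool_rot: [3.138, 0.004, 2.097]
force: [2.8, -2.8, 0.7]
width: 0.0
gripper_force: 2.0
```

Run:
```python
from g import *
plan([arc(t,-20) for t in (302,306,310,313,316,319,321,323,325)]+[arc(325,-18)])
```

```text
tcp [672.9  21.7  31.2] [179.8   0.2 120.2] t 6.55 F [ 2.8 -2.8  0.7]
[0.024, -0.002, 0.007, 0.002, 0.002, -0.045]
[0.048, 0.0, 0.007, 0.002, 0.002, -0.089]
[0.073, 0.001, 0.007, 0.002, 0.003, -0.134]
[0.091, -0.0, 0.007, 0.002, 0.003, -0.167]
[0.109, -0.002, 0.007, 0.002, 0.003, -0.2]
[0.127, -0.005, 0.007, 0.002, 0.003, -0.234]
[0.139, -0.007, 0.007, 0.002, 0.003, -0.256]
[0.151, -0.01, 0.007, 0.002, 0.003, -0.278]
[0.163, -0.013, 0.007, 0.002, 0.003, -0.3]
[0.169, -0.016, 0.007, 0.002, 0.003, -0.3]
```

jog_arm(plan=[{"tx": 0.024, "ty": -0.002, "tz": 0, "wx": 0, "wy": 0, "wz": -0.045, "claw": 1}, {"tx": 0.048, "ty": 0, "tz": 0, "wx": 0, "wy": 0, "wz": -0.09, "claw": 1}, {"tx": 0.073, "ty": 0, "tz": 0, "wx": 0, "wy": 0, "wz": -0.134, "claw": 1}, {"tx": 0.091, "ty": 0, "tz": 0, "wx": 0, "wy": 0, "wz": -0.167, "claw": 1}, {"tx": 0.109, "ty": -0.002, "tz": 0, "wx": 0, "wy": 0, "wz": -0.2, "claw": 1}, {"tx": 0.127, "ty": -0.005, "tz": 0, "wx": 0, "wy": 0, "wz": -0.234, "claw": 1}, {"tx": 0.139, "ty": -0.007, "tz": 0, "wx": 0, "wy": 0, "wz": -0.256, "claw": 1}, {"tx": 0.151, "ty": -0.01, "tz": 0, "wx": 0, "wy": 0, "wz": -0.278, "claw": 1}, {"tx": 0.163, "ty": -0.013, "tz": 0, "wx": 0, "wy": 0, "wz": -0.3, "claw": 1}, {"tx": 0.163, "ty": -0.013, "tz": 0, "wx": 0, "wy": 0, "wz": -0.3, "claw": 1}])

```text
clock: 7.55
eef_pos: [644.9, 64.0, 31.2]
tool_rot: [3.138, 0.004, 2.566]
force: [5.1, 0.2, 1.3]
width: 0.2
gripper_force: 2.2
```

Run:
```python
from g import *
plan([arc(325,-18),arc(325,-15)])
```

```text
tcp [644.9  64.   31.2] [179.8   0.2 147. ] t 7.55 F [5.1 0.2 1.3]
[0.003, -0.006, 0.007, 0.002, 0.002, -0.002]
[0.013, -0.006, 0.007, 0.002, 0.002, -0.002]
```

jog_arm(plan=[{"tx": 0.005, "ty": 0, "tz": 0, "wx": 0, "wy": 0, "wz": 0, "claw": 1}, {"tx": 0.01, "ty": 0, "tz": 0, "wx": 0, "wy": 0, "wz": 0, "claw": 1}, {"tx": 0.01, "ty": 0, "tz": 0, "wx": 0, "wy": 0, "wz": 0, "claw": 1}])

```text
clock: 7.85
eef_pos: [644.0, 64.6, 31.5]
tool_rot: [3.137, 0.007, 2.565]
force: [7.9, -1.8, 1.2]
width: 0.1
gripper_force: 3.6
```

jog_arm(plan=[{"tx": 0.007, "ty": 0, "tz": 0, "wx": 0, "wy": 0, "wz": 0, "claw": 1}, {"tx": 0.015, "ty": 0, "tz": 0, "wx": 0, "wy": 0, "wz": 0, "claw": 1}, {"tx": 0.015, "ty": 0, "tz": 0, "wx": 0, "wy": 0, "wz": 0, "claw": 1}])

```text
clock: 8.15
eef_pos: [642.5, 65.6, 32.1]
tool_rot: [3.136, 0.011, 2.564]
force: [11.2, -3.6, 0.3]
width: 0.2
gripper_force: 5.6
```

jog_arm(plan=[{"tx": -0.07, "ty": 0, "tz": 0, "wx": 0, "wy": 0, "wz": 0, "claw": 1}, {"tx": -0.1, "ty": 0, "tz": -0.1, "wx": 0, "wy": 0, "wz": 0, "claw": 1}, {"tx": -0.1, "ty": 0, "tz": -0.25, "wx": 0, "wy": 0, "wz": 0, "claw": 1}, {"tx": -0.1, "ty": 0, "tz": -0.4, "wx": 0, "wy": 0, "wz": 0, "claw": 1}, {"tx": -0.1, "ty": 0, "tz": -0.4, "wx": 0, "wy": 0, "wz": 0, "claw": 1}])

```text
clock: 8.65
eef_pos: [664.7, 51.6, 156.6]
tool_rot: [3.135, 0.007, 2.565]
force: [-0.3, 0.8, 0.4]
width: 0.1
gripper_force: 0.0
```

Run:
```python
from g import *
from fit import cloud
plan([(np.r_[bw((-62,0)),150],B),(np.r_[bw((-62,0)),52],B)])
P,C=cloud(("top",))
p=P[0];q=(p[:,:2]-bw(PIV))@rot(B);r=np.hypot(*q.T);a=np.degrees(np.arctan2(q[:,1],q[:,0]))%360
m=(p[:,2]>44)&(p[:,2]<60)&(r>60)&(r<130)&(q[:,1]<-15);print(m.sum(),np.median(a[m]))
b=(p[:,:2]-O)@rot(B);j=(p[:,2]>64)&(p[:,2]<76)&(abs(b[:,0]+15)<30)&(abs(b[:,1])<45)
print("jaw",j.sum(),np.percentile(b[j,0],[3,97]))
```

```text
tcp [664.7  51.6 156.6] [179.6   0.4 147. ] t 8.65 F [-0.3  0.8  0.4]
[0.258, -0.402, 0.018, 0.006, 0.002, 0.609]
[0.261, -0.404, 0.344, 0.006, 0.002, 0.609]
0 nan
  return _methods._mean(a, axis=axis, dtype=dtype,
  ret = ret.dtype.type(ret / rcount)
Traceback (most recent call last):
IndexError: index -1 is out of bounds for axis 0 with size 0
```

jog_arm(plan=[{"tx": 0.05, "ty": -0.08, "tz": 0.02, "wx": 0.006, "wy": 0, "wz": 0.09, "claw": 1}, {"tx": 0.1, "ty": -0.16, "tz": 0.02, "wx": 0.006, "wy": 0, "wz": 0.18, "claw": 1}, {"tx": 0.15, "ty": -0.24, "tz": 0.02, "wx": 0.006, "wy": 0, "wz": 0.27, "claw": 1}, {"tx": 0.2, "ty": -0.32, "tz": 0.02, "wx": 0.006, "wy": 0, "wz": 0.36, "claw": 1}, {"tx": 0.26, "ty": -0.4, "tz": 0.02, "wx": 0.006, "wy": 0, "wz": 0.45, "claw": 1}, {"tx": 0.26, "ty": -0.4, "tz": 0.02, "wx": 0.006, "wy": 0, "wz": 0.54, "claw": 1}, {"tx": 0.26, "ty": -0.403, "tz": 0.1, "wx": 0.006, "wy": 0.002, "wz": 0.609, "claw": 1}, {"tx": 0.26, "ty": -0.403, "tz": 0.24, "wx": 0.006, "wy": 0.002, "wz": 0.609, "claw": 1}, {"tx": 0.26, "ty": -0.403, "tz": 0.34, "wx": 0.006, "wy": 0.002, "wz": 0.609, "claw": 1}, {"tx": 0.26, "ty": -0.403, "tz": 0.34, "wx": 0.006, "wy": 0.002, "wz": 0.609, "claw": 1}])

```text
clock: 9.7
eef_pos: [525.0, -7.3, 43.9]
tool_rot: [-3.121, 0.0, 1.608]
force: [-0.6, -0.1, -0.0]
width: 0.1
gripper_force: 0.0
```

Run:
```python
from g import *
st=ctrl.read_state();print(wb(st["eef_pos"]).round(1))
plan([(np.r_[bw((x,0)),52],B) for x in (-45,8)])
d=ctrl.get_image("scene");cv2.imwrite("pics/s2.png",cv2.resize(d["img"][130:290,250:430,::-1],None,fx=3,fy=3))
```

```text
[-61.8   9. ]
tcp [525.   -7.3  43.9] [-178.8    0.    92.2] t 9.7 F [-0.6 -0.1 -0. ]
[0.056, 0.03, -0.028, -0.013, 0.0, -0.0]
[0.233, 0.029, -0.028, -0.013, 0.0, -0.0]
```

View pics/s2.png

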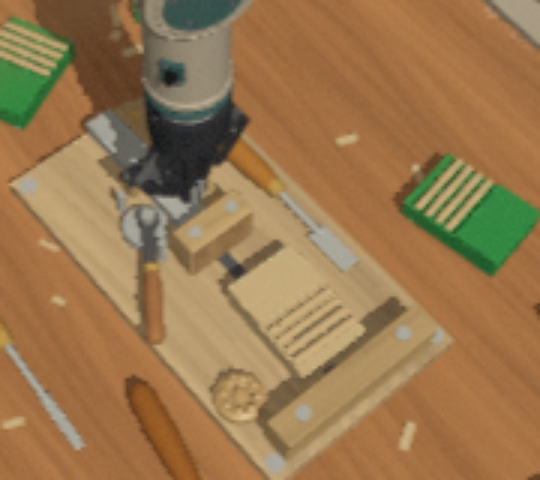

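The lever now points to crop (152,300), its low point. The fingers stand behind the jaw at (200,195), and the blank is short of the stop. Next I centre, raise slightly and push the jaw.

jog_arm(plan=[{"tx": 0, "ty": 0.03, "tz": -0.025, "wx": -0.013, "wy": 0, "wz": 0, "claw": 1}, {"tx": 0.03, "ty": 0.03, "tz": -0.025, "wx": -0.013, "wy": 0, "wz": 0, "claw": 1}, {"tx": 0.05, "ty": 0.03, "tz": -0.025, "wx": -0.013, "wy": 0, "wz": 0, "claw": 1}, {"tx": 0.07, "ty": 0.03, "tz": -0.025, "wx": -0.013, "wy": 0, "wz": 0, "claw": 1}, {"tx": 0.09, "ty": 0.03, "tz": -0.025, "wx": -0.013, "wy": 0, "wz": 0, "claw": 1}, {"tx": 0.11, "ty": 0.03, "tz": -0.025, "wx": -0.013, "wy": 0, "wz": 0, "claw": 1}, {"tx": 0.13, "ty": 0.03, "tz": -0.025, "wx": -0.013, "wy": 0, "wz": 0, "claw": 1}, {"tx": 0.15, "ty": 0.03, "tz": -0.025, "wx": -0.013, "wy": 0, "wz": 0, "claw": 1}, {"tx": 0.17, "ty": 0.03, "tz": -0.025, "wx": -0.013, "wy": 0, "wz": 0, "claw": 1}, {"tx": 0.185, "ty": 0.03, "tz": -0.025, "wx": -0.013, "wy": 0, "wz": 0, "claw": 1}, {"tx": 0.2, "ty": 0.03, "tz": -0.025, "wx": -0.013, "wy": 0, "wz": 0, "claw": 1}, {"tx": 0.2, "ty": 0.03, "tz": -0.025, "wx": -0.013, "wy": 0, "wz": 0, "claw": 1}])

```text
clock: 10.95
eef_pos: [536.7, 53.5, 55.5]
tool_rot: [3.131, 0.001, 1.609]
force: [1.3, -0.9, 0.7]
width: -0.1
gripper_force: 0.3
```

Run:
```python
from g import *
st=ctrl.read_state();print(wb(st["eef_pos"]).round(1))
plan([(np.r_[bw((x,0)),52],B) for x in (8,)])
```

```text
[-1.5 -4.9]
tcp [536.7  53.5  55.5] [179.4   0.   92.2] t 10.95 F [ 1.3 -0.9  0.7]
[0.032, -0.017, 0.011, 0.007, 0.0, -0.0]
```

jog_arm(plan=[{"tx": 0.01, "ty": 0, "tz": 0.01, "wx": 0, "wy": 0, "wz": 0, "claw": 1}, {"tx": 0.02, "ty": 0, "tz": 0.01, "wx": 0, "wy": 0, "wz": 0, "claw": 1}, {"tx": 0.03, "ty": 0, "tz": 0.01, "wx": 0, "wy": 0, "wz": 0, "claw": 1}, {"tx": 0.03, "ty": 0, "tz": 0.01, "wx": 0, "wy": 0, "wz": 0, "claw": 1}])

```text
clock: 11.35
eef_pos: [536.1, 62.0, 52.2]
tool_rot: [3.132, 0.001, 1.608]
force: [-0.1, -1.6, -2.2]
width: 0.2
gripper_force: 1.0
```

Run:
```python
from g import *
from fit import cloud
st=ctrl.read_state();print(wb(st["eef_pos"]).round(1),st["force"])
d=ctrl.get_image("scene");cv2.imwrite("pics/s3.png",cv2.resize(d["img"][150:290,270:410,::-1],None,fx=4,fy=4))
```

```text
[ 7.  -4.7] [-0.13536811 -1.61798811 -2.2091659 ]
```

View pics/s3.png

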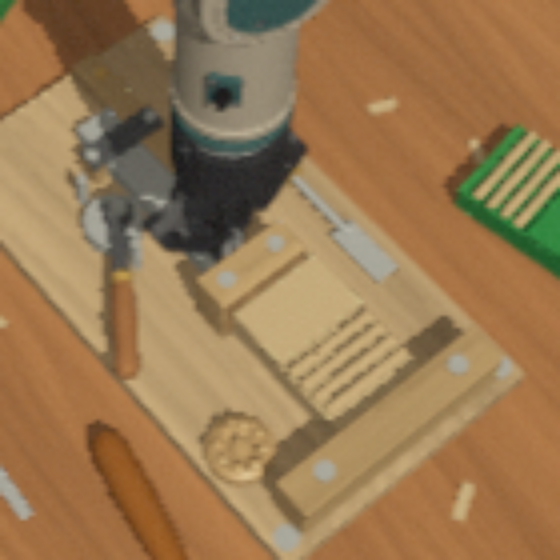

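The jaw touches the blank at crop (240,300), with a few mm left before the stop. I keep pushing.

jog_arm(plan=[{"tx": 0.01, "ty": 0, "tz": 0, "wx": 0, "wy": 0, "wz": 0, "claw": 1}, {"tx": 0.018, "ty": 0, "tz": 0, "wx": 0, "wy": 0, "wz": 0, "claw": 1}, {"tx": 0.025, "ty": 0, "tz": 0, "wx": 0, "wy": 0, "wz": 0, "claw": 1}, {"tx": 0.025, "ty": 0, "tz": 0, "wx": 0, "wy": 0, "wz": 0, "claw": 1}])

```text
clock: 11.8
eef_pos: [535.9, 65.1, 52.3]
tool_rot: [3.131, 0.006, 1.605]
force: [-0.1, -10.5, -3.3]
width: -0.1
gripper_force: 5.2
```

jog_arm(plan=[{"tx": 0.01, "ty": 0, "tz": 0, "wx": 0, "wy": 0, "wz": 0, "claw": 1}, {"tx": 0.02, "ty": 0, "tz": 0, "wx": 0, "wy": 0, "wz": 0, "claw": 1}, {"tx": 0.02, "ty": 0, "tz": 0, "wx": 0, "wy": 0, "wz": 0, "claw": 1}])

```text
clock: 12.1
eef_pos: [535.9, 65.2, 52.4]
tool_rot: [3.131, 0.012, 1.601]
force: [0.4, -21.8, -1.4]
width: 0.1
gripper_force: 10.9
```

jog_arm(plan=[{"tx": -0.03, "ty": 0, "tz": 0, "wx": 0, "wy": 0, "wz": 0, "claw": 1}, {"tx": -0.1, "ty": 0, "tz": 0, "wx": 0, "wy": 0, "wz": 0, "claw": 1}, {"tx": -0.1, "ty": 0, "tz": -0.12, "wx": 0, "wy": 0, "wz": 0, "claw": 1}, {"tx": -0.1, "ty": 0, "tz": -0.28, "wx": 0, "wy": 0, "wz": 0, "claw": 1}, {"tx": -0.1, "ty": 0, "tz": -0.35, "wx": 0, "wy": 0, "wz": 0, "claw": 1}, {"tx": -0.1, "ty": 0, "tz": -0.35, "wx": 0, "wy": 0, "wz": 0, "claw": 1}])

```text
clock: 12.7
eef_pos: [538.2, 46.8, 161.0]
tool_rot: [3.124, -0.001, 1.61]
force: [0.7, 0.2, 0.4]
width: -0.4
gripper_force: 0.0
```

```bash
cat > chk.py <<'E'
from g import *
from fit import cloud
def chk():
    P,C=cloud(("top","scene"))
    for p in P:
        b=(p[:,:2]-O)@rot(B);z=p[:,2]
        q=b-PIV;r=np.hypot(*q.T);a=np.degrees(np.arctan2(q[:,1],q[:,0]))%360
        m=(z>44)&(z<60)&(r>60)&(r<130)&(q[:,1]<-15);print("lever",m.sum(),np.median(a[m]) if m.any() else None)
        for n,z0,z1,x0,x1 in(("jaw",64,76,-40,75),("blank",44,58,30,162)):
            j=(z>z0)&(z<z1)&(b[:,0]>x0)&(b[:,0]<x1)&(abs(b[:,1]-3)<55)
            if n=="blank": j&=b[:,0]>56
            if j.sum()>30: print(n,j.sum(),np.percentile(b[j],[2,98],axis=0).round(1).tolist(),[np.round(v,1) for v in cv2.minAreaRect(b[j].astype(np.float32))])
E
python3 - <<'E'
from chk import *
plan([arc(325,38,z=150),arc(325,38,z=29)])
chk()
E
```

```text
tcp [538.2  46.8 161. ] [ 1.79e+02 -1.00e-01  9.22e+01] t 12.7 F [0.7 0.2 0.4]
[0.148, 0.199, 0.04, 0.011, 0.005, -0.611]
[0.148, 0.192, 0.444, 0.011, 0.005, -0.611]
lever 0 None
blank 106 [[114.8, -41.6], [161.3, 22.3]] [array([150.2,  -5. ]), array([72.9, 54.1]), np.float64(66.0)]
lever 147 326.08116806674605
jaw 282 [[22.6, -35.7], [52.1, 37.6]] [array([37. ,  0.7]), array([76.8, 32.5]), np.float64(89.3)]
blank 849 [[58.3, -27.0], [155.0, 46.4]] [array([108.8,   3.6]), array([ 89.6, 105.6]), np.float64(90.0)]
```

jog_arm(plan=[{"tx": 0.03, "ty": 0.04, "tz": 0, "wx": 0.005, "wy": 0, "wz": -0.09, "claw": 1}, {"tx": 0.06, "ty": 0.08, "tz": 0, "wx": 0.01, "wy": 0, "wz": -0.18, "claw": 1}, {"tx": 0.1, "ty": 0.12, "tz": 0, "wx": 0.011, "wy": 0.005, "wz": -0.27, "claw": 1}, {"tx": 0.148, "ty": 0.16, "tz": 0, "wx": 0.011, "wy": 0.005, "wz": -0.36, "claw": 1}, {"tx": 0.148, "ty": 0.195, "tz": 0, "wx": 0.011, "wy": 0.005, "wz": -0.45, "claw": 1}, {"tx": 0.148, "ty": 0.195, "tz": 0, "wx": 0.011, "wy": 0.005, "wz": -0.54, "claw": 1}, {"tx": 0.148, "ty": 0.195, "tz": 0.1, "wx": 0.011, "wy": 0.005, "wz": -0.61, "claw": 1}, {"tx": 0.148, "ty": 0.195, "tz": 0.25, "wx": 0.011, "wy": 0.005, "wz": -0.61, "claw": 1}, {"tx": 0.148, "ty": 0.195, "tz": 0.37, "wx": 0.011, "wy": 0.005, "wz": -0.61, "claw": 1}, {"tx": 0.148, "ty": 0.195, "tz": 0.43, "wx": 0.011, "wy": 0.005, "wz": -0.61, "claw": 1}, {"tx": 0.148, "ty": 0.195, "tz": 0.43, "wx": 0.011, "wy": 0.005, "wz": -0.61, "claw": 1}])

```text
clock: 13.9
eef_pos: [591.3, 91.9, 25.4]
tool_rot: [-3.132, -0.011, 2.566]
force: [1.1, 0.3, 0.7]
width: -0.3
gripper_force: 0.0
```

Run:
```python
from g import *
plan([arc(325,25)]+[arc(t,19) for t in (325,322,318,314,310,306,302,298,294,290,286)])
```

```text
tcp [591.3  91.9  25.4] [-179.4   -0.6  147. ] t 13.9 F [1.1 0.3 0.7]
[-0.054, 0.013, -0.013, -0.006, -0.007, -0.002]
[-0.074, 0.014, -0.013, -0.006, -0.007, -0.002]
[-0.092, 0.016, -0.013, -0.006, -0.007, 0.032]
[-0.116, 0.019, -0.013, -0.007, -0.007, 0.076]
[-0.141, 0.019, -0.014, -0.007, -0.006, 0.121]
[-0.165, 0.018, -0.014, -0.007, -0.006, 0.165]
[-0.189, 0.016, -0.014, -0.007, -0.006, 0.209]
[-0.213, 0.011, -0.014, -0.008, -0.006, 0.254]
[-0.237, 0.005, -0.015, -0.008, -0.005, 0.298]
[-0.26, -0.002, -0.015, -0.008, -0.005, 0.343]
[-0.283, -0.012, -0.015, -0.008, -0.005, 0.387]
[-0.304, -0.023, -0.015, -0.008, -0.004, 0.432]
```

jog_arm(plan=[{"tx": -0.03, "ty": 0.01, "tz": -0.013, "wx": -0.006, "wy": -0.007, "wz": 0, "claw": 1}, {"tx": -0.06, "ty": 0.014, "tz": -0.013, "wx": -0.006, "wy": -0.007, "wz": 0, "claw": 1}, {"tx": -0.092, "ty": 0.016, "tz": -0.013, "wx": -0.006, "wy": -0.007, "wz": 0.032, "claw": 1}, {"tx": -0.116, "ty": 0.019, "tz": -0.013, "wx": -0.006, "wy": -0.007, "wz": 0.076, "claw": 1}, {"tx": -0.141, "ty": 0.019, "tz": -0.013, "wx": -0.006, "wy": -0.007, "wz": 0.121, "claw": 1}, {"tx": -0.165, "ty": 0.018, "tz": -0.013, "wx": -0.006, "wy": -0.007, "wz": 0.165, "claw": 1}, {"tx": -0.189, "ty": 0.016, "tz": -0.013, "wx": -0.007, "wy": -0.006, "wz": 0.209, "claw": 1}, {"tx": -0.213, "ty": 0.011, "tz": -0.013, "wx": -0.007, "wy": -0.006, "wz": 0.254, "claw": 1}, {"tx": -0.237, "ty": 0.005, "tz": -0.013, "wx": -0.007, "wy": -0.005, "wz": 0.298, "claw": 1}, {"tx": -0.26, "ty": -0.002, "tz": -0.013, "wx": -0.008, "wy": -0.005, "wz": 0.343, "claw": 1}, {"tx": -0.283, "ty": -0.012, "tz": -0.013, "wx": -0.008, "wy": -0.005, "wz": 0.387, "claw": 1}, {"tx": -0.304, "ty": -0.023, "tz": -0.013, "wx": -0.008, "wy": -0.004, "wz": 0.432, "claw": 1}])

```text
clock: 15.1
eef_pos: [666.0, 37.2, 32.4]
tool_rot: [3.138, -0.001, 1.883]
force: [-3.2, 3.2, 0.2]
width: 0.1
gripper_force: 1.9
```

Run:
```python
from g import *
plan([arc(t,19) for t in (282,278,274,270,266,262,258,254,250,246,242,238)])
```

```text
tcp [666.   37.2  32.4] [ 1.798e+02 -1.000e-01  1.079e+02] t 15.1 F [-3.2  3.2  0.2]
[-0.024, -0.003, 0.011, 0.002, -0.001, 0.041]
[-0.049, -0.001, 0.011, 0.002, -0.001, 0.086]
[-0.073, -0.0, 0.011, 0.002, -0.001, 0.13]
[-0.097, -0.002, 0.011, 0.002, -0.001, 0.174]
[-0.121, -0.005, 0.011, 0.002, -0.001, 0.219]
[-0.145, -0.009, 0.011, 0.002, -0.001, 0.263]
[-0.169, -0.016, 0.011, 0.002, -0.001, 0.308]
[-0.192, -0.024, 0.011, 0.002, -0.001, 0.352]
[-0.214, -0.034, 0.011, 0.002, -0.002, 0.397]
[-0.236, -0.045, 0.011, 0.002, -0.002, 0.441]
[-0.257, -0.057, 0.011, 0.002, -0.002, 0.486]
[-0.277, -0.071, 0.011, 0.002, -0.002, 0.53]
```

jog_arm(plan=[{"tx": -0.024, "ty": -0.003, "tz": 0.01, "wx": 0.002, "wy": 0, "wz": 0.041, "claw": 1}, {"tx": -0.049, "ty": 0, "tz": 0.01, "wx": 0.002, "wy": 0, "wz": 0.086, "claw": 1}, {"tx": -0.073, "ty": 0, "tz": 0.01, "wx": 0.002, "wy": 0, "wz": 0.13, "claw": 1}, {"tx": -0.097, "ty": -0.002, "tz": 0.01, "wx": 0.002, "wy": 0, "wz": 0.174, "claw": 1}, {"tx": -0.121, "ty": -0.005, "tz": 0.01, "wx": 0.002, "wy": 0, "wz": 0.219, "claw": 1}, {"tx": -0.145, "ty": -0.009, "tz": 0.01, "wx": 0.002, "wy": 0, "wz": 0.263, "claw": 1}, {"tx": -0.169, "ty": -0.016, "tz": 0.01, "wx": 0.002, "wy": 0, "wz": 0.308, "claw": 1}, {"tx": -0.192, "ty": -0.024, "tz": 0.01, "wx": 0.002, "wy": 0, "wz": 0.352, "claw": 1}, {"tx": -0.214, "ty": -0.034, "tz": 0.01, "wx": 0.002, "wy": 0, "wz": 0.397, "claw": 1}, {"tx": -0.236, "ty": -0.045, "tz": 0.01, "wx": 0.002, "wy": 0, "wz": 0.441, "claw": 1}, {"tx": -0.257, "ty": -0.057, "tz": 0.01, "wx": 0.002, "wy": 0, "wz": 0.486, "claw": 1}, {"tx": -0.277, "ty": -0.071, "tz": 0.01, "wx": 0.002, "wy": 0, "wz": 0.53, "claw": 1}])

```text
clock: 16.3
eef_pos: [673.4, -47.3, 30.0]
tool_rot: [3.141, -0.006, 1.052]
force: [-0.1, 5.2, 1.7]
width: 0.3
gripper_force: 1.9
```

Run:
```python
from g import *
plan([arc(t,19) for t in (234,230,226,223,220,218,216,214,212,210)]+[arc(210,17)])
```

```text
tcp [673.4 -47.3  30. ] [179.9  -0.3  60.2] t 16.3 F [-0.1  5.2  1.7]
[-0.031, -0.001, 0.003, 0.0, -0.004, 0.045]
[-0.055, 0.001, 0.003, 0.0, -0.004, 0.089]
[-0.08, 0.001, 0.003, 0.0, -0.004, 0.134]
[-0.098, 0.0, 0.003, 0.0, -0.004, 0.167]
[-0.116, -0.002, 0.003, 0.0, -0.004, 0.201]
[-0.128, -0.004, 0.003, -0.0, -0.004, 0.223]
[-0.14, -0.006, 0.003, -0.0, -0.004, 0.245]
[-0.152, -0.009, 0.003, -0.0, -0.004, 0.267]
[-0.164, -0.012, 0.002, -0.0, -0.004, 0.289]
[-0.175, -0.015, 0.002, -0.0, -0.004, 0.312]
[-0.181, -0.018, 0.002, -0.0, -0.004, 0.312]
```

jog_arm(plan=[{"tx": -0.031, "ty": 0, "tz": 0, "wx": 0, "wy": -0.004, "wz": 0.045, "claw": 1}, {"tx": -0.055, "ty": 0, "tz": 0, "wx": 0, "wy": -0.004, "wz": 0.089, "claw": 1}, {"tx": -0.08, "ty": 0, "tz": 0, "wx": 0, "wy": -0.004, "wz": 0.134, "claw": 1}, {"tx": -0.098, "ty": 0, "tz": 0, "wx": 0, "wy": -0.004, "wz": 0.167, "claw": 1}, {"tx": -0.116, "ty": -0.002, "tz": 0, "wx": 0, "wy": -0.004, "wz": 0.2, "claw": 1}, {"tx": -0.128, "ty": -0.004, "tz": 0, "wx": 0, "wy": -0.004, "wz": 0.223, "claw": 1}, {"tx": -0.14, "ty": -0.006, "tz": 0, "wx": 0, "wy": -0.004, "wz": 0.245, "claw": 1}, {"tx": -0.152, "ty": -0.009, "tz": 0, "wx": 0, "wy": -0.004, "wz": 0.267, "claw": 1}, {"tx": -0.164, "ty": -0.012, "tz": 0, "wx": 0, "wy": -0.004, "wz": 0.289, "claw": 1}, {"tx": -0.175, "ty": -0.015, "tz": 0, "wx": 0, "wy": -0.004, "wz": 0.312, "claw": 1}, {"tx": -0.175, "ty": -0.015, "tz": 0, "wx": 0, "wy": -0.004, "wz": 0.312, "claw": 1}])

```text
clock: 17.4
eef_pos: [649.7, -87.1, 30.5]
tool_rot: [3.138, -0.01, 0.566]
force: [11.1, 8.5, -4.6]
width: 0.3
gripper_force: 7.1
```

Run:
```python
from g import *
plan([arc(210,s) for s in(19,17)])
```

```text
tcp [649.7 -87.1  30.5] [179.8  -0.6  32.4] t 17.4 F [11.1  8.5 -4.6]
[-0.025, -0.001, 0.005, 0.002, -0.006, 0.003]
[-0.031, -0.001, 0.005, 0.002, -0.006, 0.003]
```

jog_arm(plan=[{"tx": -0.008, "ty": 0, "tz": 0, "wx": 0, "wy": 0, "wz": 0, "claw": 1}, {"tx": -0.015, "ty": 0, "tz": 0, "wx": 0, "wy": 0, "wz": 0, "claw": 1}, {"tx": -0.02, "ty": 0, "tz": 0, "wx": 0, "wy": 0, "wz": 0, "claw": 1}, {"tx": -0.02, "ty": 0, "tz": 0, "wx": 0, "wy": 0, "wz": 0, "claw": 1}])

```text
clock: 17.8
eef_pos: [645.8, -90.3, 30.7]
tool_rot: [3.137, -0.011, 0.567]
force: [13.0, 9.9, -5.1]
width: 0.3
gripper_force: 7.8
```

Run:
```python
from g import *
plan([arc(210,s) for s in(19,17)])
```

```text
tcp [645.8 -90.3  30.7] [179.7  -0.6  32.5] t 17.8 F [13.   9.9 -5.1]
[-0.008, -0.003, 0.006, 0.003, -0.007, 0.003]
[-0.014, -0.003, 0.005, 0.003, -0.007, 0.003]
```

Still moving (5 mm) at 16 N, so it is not at the stop yet.

jog_arm(plan=[{"tx": -0.008, "ty": 0, "tz": 0, "wx": 0, "wy": 0, "wz": 0, "claw": 1}, {"tx": -0.015, "ty": 0, "tz": 0, "wx": 0, "wy": 0, "wz": 0, "claw": 1}, {"tx": -0.015, "ty": 0, "tz": 0, "wx": 0, "wy": 0, "wz": 0, "claw": 1}])

```text
clock: 18.1
eef_pos: [644.6, -91.3, 31.0]
tool_rot: [3.135, -0.015, 0.569]
force: [19.0, 11.1, -7.6]
width: 0.2
gripper_force: 10.3
```

Run:
```python
from g import *
plan([arc(210,s) for s in(19,17)])
```

```text
tcp [644.6 -91.3  31. ] [179.6  -0.9  32.6] t 18.1 F [19.  11.1 -7.6]
[-0.003, -0.004, 0.007, 0.004, -0.01, 0.004]
[-0.009, -0.004, 0.007, 0.004, -0.01, 0.004]
```

jog_arm(plan=[{"tx": -0.006, "ty": 0, "tz": 0, "wx": 0, "wy": 0, "wz": 0, "claw": 1}, {"tx": -0.01, "ty": 0, "tz": 0, "wx": 0, "wy": 0, "wz": 0, "claw": 1}, {"tx": -0.01, "ty": 0, "tz": 0, "wx": 0, "wy": 0, "wz": 0, "claw": 1}])

```text
clock: 18.4
eef_pos: [642.1, -92.8, 31.3]
tool_rot: [3.136, -0.015, 0.569]
force: [17.5, 11.6, -5.7]
width: -0.1
gripper_force: 10.3
```

jog_arm(plan=[{"tx": -0.006, "ty": 0, "tz": 0, "wx": 0, "wy": 0, "wz": 0, "claw": 1}, {"tx": -0.01, "ty": 0, "tz": 0, "wx": 0, "wy": 0, "wz": 0, "claw": 1}, {"tx": -0.01, "ty": 0, "tz": 0, "wx": 0, "wy": 0, "wz": 0, "claw": 1}])

```text
clock: 18.7
eef_pos: [641.5, -93.2, 31.5]
tool_rot: [3.134, -0.019, 0.57]
force: [20.1, 12.8, -7.4]
width: 0.2
gripper_force: 12.2
```

Run:
```python
from g import *
plan([arc(210,s) for s in(19,17)])
```

```text
tcp [641.5 -93.2  31.5] [179.6  -1.1  32.6] t 18.7 F [20.1 12.8 -7.4]
[0.009, -0.004, 0.009, 0.005, -0.012, 0.005]
[0.003, -0.004, 0.008, 0.005, -0.012, 0.005]
```

jog_arm(plan=[{"tx": -0.007, "ty": 0, "tz": 0, "wx": 0, "wy": 0, "wz": 0, "claw": 1}, {"tx": -0.013, "ty": 0, "tz": 0, "wx": 0, "wy": 0, "wz": 0, "claw": 1}, {"tx": -0.013, "ty": 0, "tz": 0, "wx": 0, "wy": 0, "wz": 0, "claw": 1}])

```text
clock: 19.0
eef_pos: [640.6, -93.9, 31.8]
tool_rot: [3.133, -0.023, 0.571]
force: [24.9, 16.2, -8.9]
width: 0.1
gripper_force: 14.6
```

jog_arm(plan=[{"tx": 0.03, "ty": 0, "tz": 0, "wx": 0, "wy": 0, "wz": 0, "claw": 1}, {"tx": 0.13, "ty": 0, "tz": 0, "wx": 0, "wy": 0, "wz": 0, "claw": 1}, {"tx": 0.14, "ty": 0, "tz": -0.12, "wx": 0, "wy": 0, "wz": 0, "claw": 1}, {"tx": 0.14, "ty": 0, "tz": -0.28, "wx": 0, "wy": 0, "wz": 0, "claw": 1}, {"tx": 0.3, "ty": 0.1, "tz": -0.44, "wx": 0, "wy": 0, "wz": 0, "claw": 1}, {"tx": 0.45, "ty": 0.1, "tz": -0.6, "wx": 0, "wy": 0, "wz": 0, "claw": 1}, {"tx": 0.5, "ty": 0.1, "tz": -0.7, "wx": 0, "wy": 0, "wz": 0, "claw": 1}, {"tx": 0.5, "ty": 0.1, "tz": -0.7, "wx": 0, "wy": 0, "wz": 0, "claw": 1}])

```text
clock: 19.8
eef_pos: [773.0, -46.7, 244.4]
tool_rot: [3.133, -0.004, 0.567]
force: [0.6, -0.1, -0.1]
width: -0.2
gripper_force: 0.0
```

Run:
```python
from chk import *
chk()
d=ctrl.get_image("scene");cv2.imwrite("pics/s4.png",cv2.resize(d["img"][140:300,250:430,::-1],None,fx=3.5,fy=3.5))
```

```text
lever 102 210.69127160096508
lever 130 211.50630306724094
jaw 279 [[22.0, -36.3], [51.4, 37.6]] [array([36.4,  0.5]), array([31.8, 76.5]), np.float64(1.1)]
blank 857 [[57.8, -26.5], [156.4, 45.9]] [array([108.8,  -0.2]), array([100.6, 105.5]), np.float64(89.2)]
```

View pics/s4.png

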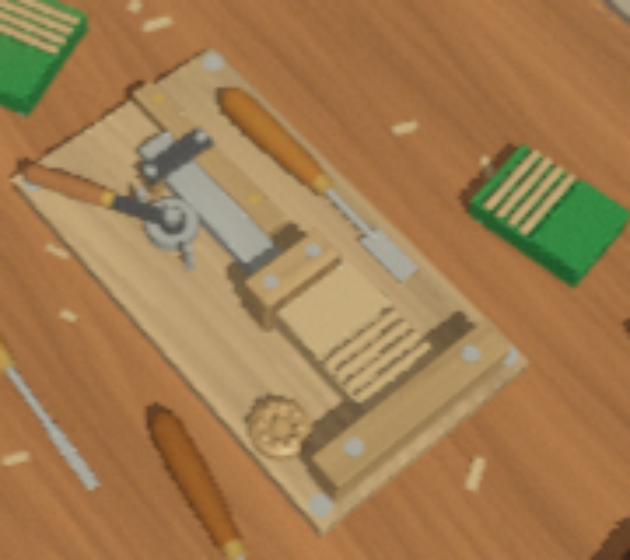

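The lever is back at crop (70,180), measured at about 210.7–211.5°, which is slightly further than it started. The jaw at (290,275) is tight on the blank, the blank is square against the stop, and the other things look untouched. The arm is clear.

```bash
python3 -c "
from cell import ctrl
print(ctrl.finish_job())"
```

```text
the job is handed in; nothing more can be done
None
```

The job is handed in, with no verdict returned: I swung the lever to its low point, pushed the jaw until the blank was hard against the end stop, then swung the lever back to its locked position (measured at about 211°, where 210° is fully locked), and left the arm clear at about 20 s of the 59 s allowed.

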